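Move the battery pack from the charger to the receipt printer

ROBOT

A 6-joint arm with a two-finger parallel gripper is mounted at the origin on the work surface. World frame = base frame: x ahead of the robot, y to its left, z up, the work surface at z = 0. Lengths are in m, angles in rad, forces in N, time in s.
With the tool pointing down it reaches from about 0.325 to 0.85 m from the base axis. Payload 4.4 kg.
Tool frame: the origin (TCP) lies at the very end of the fingers, on their centre line; the grasp point (between the pads) lies behind it (grip_depth is the z of the grasp point in the tool frame, in m); z points along the fingers, x is the direction in which the jaws open and shut, and the axes are right-handed (so a half turn about z gives the same grasp; the last joint's range is limited). The gripper opens to 94 mm and grips with 3 to 60 N. Pads are 16 mm wide; open, the fingers measure 119 mm over their backs; the gripper's body (75 mm by 177 mm) begins 78 mm behind the grasp point.
Start: joints at [1.056, 0.207, 1.542, -0, 1.393, -0.15], TCP at [0.205, 0.537, 0.177] pointing down, gripper open.
Joint ranges: [-2.73, 2.73], [-0.86, 2.22], [0.23, 2.46], [-1.11, 4.25], [0.08, 2.63], [-2.82, 2.82]. Speed limits (rad/s): [2.79, 2.79, 3.14, 3.14, 3.14, 3.14].

INTERFACE

Orientations are given as a unit quaternion [w, x, y, z].
In Python, from workcell import * gives the robot as it stands.
- The arm moves only by the tool drive_tool, never from a script. Its arguments are lists of equal length, an entry for each row: "rot": the turn, a rotation vector about the world's x, y, z in rad, a list of three; "dp": the shift along the world's x, y, z in mm, a list of three; "hand": the opening, from 0 (shut) to 1 (fully open). In form: {"rot": [[rx, ry, rz], ...], "dp": [[x, y, z], ...], "hand": [hand, ...]}. A call has 1 to 5 rows; each row shifts and turns the pose as measured when the row begins; what a row does not reach is not made up. A row lasts 1/12 s, in which the tool goes at most 41.7 mm and 7.16 degrees, less where a joint would pass 70% of its speed; a pose out of reach is approached as far as the arm can. A call with a gripper value outside its range is refused whole. The fingers move at their own pace and stop on an object; "newtons" is the grip in N (left out, the last holds). Time passes only in rows, so rows that do not move let the fingers close. It gives the time, the measured TCP pose, the force and the opening at its end, in the units of the state.
- sense(): the state, without advancing time (a new reading comes with each control period).
- get_image(name): name is "side" or "top"; returns a dict with "color" (480x640x3 uint8, red, green, blue), "z_map" (480x640 float32, m along the optical axis (not along the pixel's ray), 0 where there is no reading), "fx", "fy", "cx", "cy" (pixels), "k1" (the pictures are not rectified: a ray, as slopes to the right and down, at radius r is drawn at 1 + k1 r^2 times it, then the intrinsics apply), "eye" and "orientation" of the camera in the world. Camera axes: x right, y down, z forward; pixel columns grow to the right and rows downward; lengths in m; the calibration is good to about 2 mm. A picture is of the moment at which its call begins.
- hand_in(): hands the job in, once; it reports no verdict.
Trained networks look in the newest picture that a camera, given by its name, has taken for a name from the list of things; names that differ only in an ending like _2 or _b are one class to them, and where a whole thing is asked for, a point or a joint stands for the part that bears it (a point fixed in the world has none). Each returns a list of dicts, best first, with "confidence" (0 to 1); they miss things now and then, are a little off and sometimes report something else, mostly with a low value. They report only what shows in the picture. A call takes as long as a camera call. They do not tell look-alikes from the thing itself.
- spot_in(name, camera): "point" ([column, row] in pixels, amid what is visible of it).
- masks_of(name, camera): "region" (480x640 bool, what is visible of it) and "point" ([column, row] in pixels, amid what is visible of it).
- spot_point(name, camera): "point" ([column, row] in pixels: a listed point, or the origin of a listed thing).
The state is a dict: "time": time; "joint_pos": joint angles; "qd": joint speeds; "joint_torque": joint torques, N m; "ee_pos": TCP position; "tool_rot": TCP orientation; "contact_force": force on the tool from outside, world axes, zero at the start; "ft_torque": the same for the moment, N m; "opening": opening from 0.0 (shut) to 1.0 (fully open).
Only numpy, scipy, OpenCV 4.12 (cv2) and the standard library are available. Lean on these libraries where they do the work, as an engineer would, in place of code of your own. Each camera call takes 0.05 s, during which the arm holds its last target. There are 200 camera calls.

TASK

Take the battery pack out of its charger by lifting its near end over the lip and drawing it out endwise, then fit it in the battery bay of the receipt printer: tongue first under the ledge against the sprung contact, then the near end down behind the lip. Leave it lying flat, square and fully home, let go of it, do not force it, and leave everything else on the counter where it stands.

Things in the scene. Friction and masses are not known exactly. Their poses are not given: they have to be found in the camera images.
- pack: black battery pack: a case 138 x 58 x 34 mm (x, y, z) with a tongue on its far end, 16 mm long, 30 mm wide, 8 mm thick, flush with the underside. Origin at the centre of the case's underside; x points to the tongue (case from x = -69 to +69 mm, tongue tip at +85 mm), z up. Mass 0.27 to 0.53 kg. It starts lying in the charger's pocket with its tongue under the charger's ledge.
- pack_tip (a point): end of the pack's tongue, on its underside, 85 mm from the pack's origin along x
- charger: grey battery charger, fixed, 92 mm wide, with a plain block 50 mm high behind the ledge (x = 90 to 148 mm). Open pocket, floor 8 mm above the counter. Origin on the counter under the pocket's centre, x along the pocket towards its ledge. Pocket side walls 60.6 mm apart, x = -70 to +56 mm, upright 6 mm then flaring, 14 mm high over the floor. 
- charger_lip (a point): charger: top of the lip at the near end of this pocket, above its inner face (x = -70 mm in the body's frame); the lip is 13 mm high above the pocket floor and flares back from 8 mm up
- charger_ledge (a point): charger: middle of the ledge's lower front edge at the far end of this pocket (x = +74 mm, 12 mm above the pocket floor). Under it is the tongue slot: 12 mm high, 44 mm wide, 26 mm deep; the ledge is 6 mm thick; nothing sprung inside
- bay: grey receipt printer, fixed; its battery bay lies in front of the housing, which is 130 mm wide, 70 mm high (x = 90 to 205 mm), with a paper slip on top to 108 mm. Open pocket, floor 8 mm above the counter. Origin on the counter under the pocket's centre, x along the pocket towards its ledge. Pocket side walls 60.6 mm apart, x = -70 to +56 mm, upright 6 mm then flaring, 14 mm high over the floor. 
- bay_lip (a point): printer bay: top of the lip at the near end of this pocket, above its inner face (x = -70 mm in the body's frame); the lip is 13 mm high above the pocket floor and flares back from 8 mm up
- bay_ledge (a point): printer bay: middle of the ledge's lower front edge at the far end of this pocket (x = +74 mm, 12 mm above the pocket floor). Under it is the tongue slot: 12 mm high, 44 mm wide, 26 mm deep; the ledge is 6 mm thick. In the slot stands the sprung contact, which pushes a pack lying home against the lip: pack origin then at x = -1, y = 0, z = +8 mm in the bay's frame
- bay_contact (a joint): travel of the bay's sprung contact along the bay's x, m: 0 = out (its face at x = +80 mm in the bay's frame), 0.004 with the pack home, at most 0.012; spring 1.5 N per mm (about 6 N with the pack home).
- stamp: wooden hand stamp, 70 mm tall, 34 mm round foot; loose, a bystander; origin at the centre of its underside
- card_terminal: black card terminal with keypad, 165 x 76 x 30 mm; loose, a bystander; origin at the centre of its underside
- sanitiser: clear hand-sanitiser bottle, 160 mm tall, 64 mm across; loose, a bystander; origin at the centre of its underside
- pen_cup: white cup of pens, 78 mm across, pens up to 155 mm tall; loose, a bystander; origin at the centre of its underside
- mouse: black computer mouse, 105 x 60 x 26 mm; loose, a bystander; origin at the centre of its underside
- stapler: dark stapler, 150 x 36 x 49 mm; loose, a bystander; origin at the centre of its underside
There are look-alikes about, which are no part of the job. What is shaped like the pack but brown or green is not meant.

How it is judged:
By the outcome, as a careful person would: the job done as asked, in the order asked, and still so for the second after the job is handed in, with the robot touching nothing.
It also fails if it takes over 54 s, if anything falls off the work surface, if the arm or the gripper's body presses on something with over 40 N, if the wrist force passes 120 N, or if a joint passes its speed limit or range.

## Working session

There is one attempt and no reset: what is moved stays moved. The work goes in short steps, Python scripts to look and compute and a tool call to move; the robot and the scene stay as the last step left them, time stands still between calls to the robot, and variables do not carry over. Pictures are saved under pics/ and viewed, about 8 in all and at most 12, crops included, and the job is handed in when it is done.

Besides the shell and the picture viewer there is one more tool, called after "Emit:" as name(argument=value, ...), one argument or row to a line, values as JSON. drive_tool: Moves the arm, as the interface text tells. Its arguments: {"type":"object","properties":{"rot":{"type":"array","items":{"type":"array","items":{"type":"number"}}},"dp":{"type":"array","items":{"type":"array","items":{"type":"number"}}},"hand":{"type":"array","items":{"type":"number"}},"newtons":{"type":"number"}},"required":["rot","dp","hand"]}

```bash
ls; mkdir -p pics; cat > h.py <<'E'
from workcell import *
import numpy as np, cv2
from scipy.spatial.transform import Rotation as R
def q2R(q): return R.from_quat([q[1],q[2],q[3],q[0]]).as_matrix()
def ray(im,p):
    d=np.array([(p[0]-im["cx"])/im["fx"],(p[1]-im["cy"])/im["fy"]]); s=d.copy()
    for _ in range(20): s=d/(1+im["k1"]*(s@s))
    return np.array([s[0],s[1],1.])
def p2w(im,p,z=None):
    """pixel -> world by depth, or by plane height z"""
    M=q2R(im["orientation"]); e=np.array(im["eye"]); r=M@ray(im,p)
    if z is None:
        c,w=int(round(p[0])),int(round(p[1])); a=im["z_map"][max(0,w-1):w+2,max(0,c-1):c+2]; a=a[a>0]
        return e+r*np.median(a) if a.size else None
    return e+r*(z-e[2])/r[2]
def w2p(im,P):
    c=q2R(im["orientation"]).T@(np.array(P)-np.array(im["eye"])); s=c[:2]/c[2]; s=s*(1+im["k1"]*(s@s))
    return s*[im["fx"],im["fy"]]+[im["cx"],im["cy"]]
def cloud(im):
    v,u=np.mgrid[0:480,0:640]; d=np.stack([(u-im["cx"])/im["fx"],(v-im["cy"])/im["fy"]],-1); s=d.copy()
    for _ in range(20): s=d/(1+im["k1"]*(s**2).sum(-1,keepdims=True))
    c=np.dstack([s,np.ones((480,640))])*im["z_map"][...,None]
    P=c@q2R(im["orientation"]).T+np.array(im["eye"]); P[im["z_map"]<=0]=np.nan
    return P
E
cat > a.py <<'E'
from h import *
for cam in ("top","side"):
    im=get_image(cam); np.save(f"{cam}.npy",im,allow_pickle=True)
    cv2.imwrite(f"pics/{cam}0.png",im["color"][...,::-1])
    print(cam,np.round(im["eye"],3),np.round(im["orientation"],3),im["fx"],im["k1"])
    for n in ["pack","charger","bay","stamp","card_terminal","sanitiser","pen_cup","mouse","stapler"]:
        for f in (spot_in,):
            for d in f(n,cam)[:4]: 
                w=p2w(im,d["point"]); print(n,np.round(d["point"]),round(d["confidence"],2),None if w is None else np.round(w,3))
    for n in ["pack","pack_tip","charger","charger_lip","charger_ledge","bay","bay_lip","bay_ledge"]:
        for d in spot_point(n,cam)[:3]:
            w=p2w(im,d["point"]); print("pt",n,np.round(d["point"],1),round(d["confidence"],2),None if w is None else np.round(w,3))
print(sense())
E
python3 a.py
```

```text
pics
top [ 0.385 -0.018  1.162] [-0.047  0.713 -0.699  0.03 ] 496.05284919679565 -0.12870964992586117
pack [400. 240.] 0.97 [ 0.496 -0.157  0.042]
pack [466. 130.] 0.74 [ 0.761 -0.313  0.034]
pack [442. 338.] 0.57 [ 0.277 -0.253  0.034]
charger [393. 204.] 0.88 [ 0.582 -0.142  0.026]
bay [258. 177.] 0.84 [0.639 0.174 0.032]
bay [393. 204.] 0.22 [ 0.582 -0.142  0.025]
stamp [334. 282.] 0.46 [ 0.4   -0.009  0.067]
card_terminal [147. 271.] 0.87 [0.414 0.43  0.029]
card_terminal [400. 238.] 0.43 [ 0.502 -0.156  0.041]
sanitiser [531. 256.] 0.83 [ 0.461 -0.432  0.113]
pen_cup [521. 195.] 0.93 [ 0.615 -0.453  0.007]
pen_cup [533. 256.] 0.72 [ 0.46  -0.433  0.118]
mouse [531. 319.] 0.81 [ 0.322 -0.463  0.026]
stapler [162. 188.] 0.97 [0.608 0.399 0.048]
pt pack [397.3 238.3] 0.97 [ 0.501 -0.15   0.04 ]
pt pack [463.  132.9] 0.87 [ 0.755 -0.307  0.034]
pt pack_tip [443.1 108.1] 0.84 [ 0.826 -0.266  0.005]
pt pack_tip [394.  205.5] 0.77 [ 0.579 -0.144  0.024]
pt pack_tip [418.2 312. ] 0.65 [ 0.334 -0.204  0.006]
pt charger [398.8 238.6] 0.95 [ 0.5   -0.154  0.041]
pt charger [263.4 244.4] 0.
[... 1920 characters left out ...]
time': 1.8, 'joint_pos': array([ 1.05549890e+00,  2.06596910e-01,  1.54148259e+00,  2.29146248e-05,
        1.39348342e+00, -1.50523106e-01]), 'qd': array([ 1.24081444e-04,  1.36522981e-03,  2.14913141e-03, -4.97883804e-04,
        1.74691573e-06,  1.25178454e-03]), 'joint_torque': array([-2.45134624e-04, -3.70891929e+01, -2.81743097e+01,  6.99335150e-02,
        2.77371792e-02, -2.91429319e-05]), 'ee_pos': array([0.20514906, 0.53717819, 0.1774567 ]), 'tool_rot': array([-1.66437225e-05,  8.23632882e-01,  5.67123333e-01,  8.44234117e-06]), 'contact_force': array([ 0.68825829,  0.6003253 , -0.23543307]), 'ft_torque': array([ 0.02094593, -0.01974095,  0.03443365]), 'opening': 0.996754475757629}
```

View pics/top0.png

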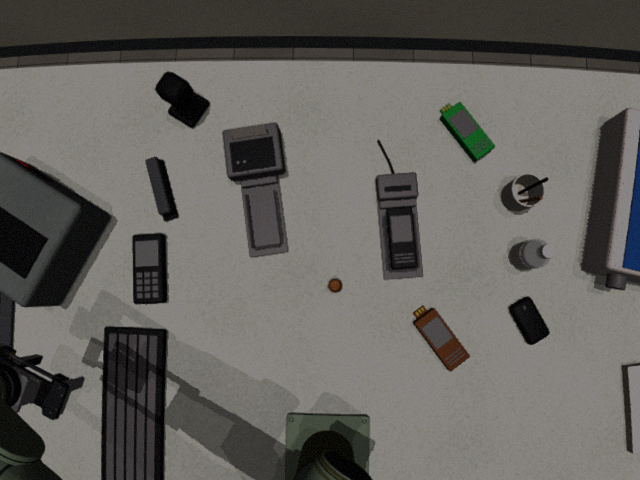

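```bash
cat > b.py <<'E'
from h import *
im=np.load("top.npy",allow_pickle=True).item(); P=cloud(im)
def rect(m,name):
    pts=P[m][:,:2]; pts=pts[~np.isnan(pts).any(1)].astype(np.float32)
    print(name,len(pts),[np.round(x,4) for x in cv2.minAreaRect(pts)],"med",np.round(np.nanmedian(P[m],0),4))
def box(x0,x1,y0,y1,z0,z1): return (P[...,0]>x0)&(P[...,0]<x1)&(P[...,1]>y0)&(P[...,1]<y1)&(P[...,2]>z0)&(P[...,2]<z1)
rect(box(.39,.60,-.21,-.10,.036,.046)&(im["color"].sum(2)<150),"packtop")
rect(box(.56,.72,-.21,-.09,.046,.056),"chargerblock")
rect(box(.60,.85,.08,.28,.064,.075),"printer")
rect(box(.45,.64,.10,.23,.004,.012),"bayfloor")
rect(box(.45,.60,.10,.24,.018,.026),"baywalls")
s=np.load("side.npy",allow_pickle=True).item()
a=cv2.resize(im["color"][150:300,340:460],None,fx=4,fy=4,interpolation=3); b=cv2.resize(s["color"][240:390,260:430],None,fx=4,fy=4,interpolation=3)
o=np.zeros((600,480+680,3),np.uint8);o[:,:480]=a;o[:,480:]=b
cv2.imwrite("pics/crop1.png",cv2.resize(o,None,fx=.68,fy=.68,interpolation=cv2.INTER_AREA)[...,::-1])
E
python3 b.py
```

```text
packtop 947 [array([ 0.517 , -0.1487]), array([0.1629, 0.0895]), np.float64(0.2776)] med [ 0.4853 -0.1588  0.0415]
chargerblock 919 [array([ 0.6208, -0.1484]), array([0.058, 0.093]), np.float64(6.2505)] med [ 0.6202 -0.148   0.0497]
printer 2315 [array([0.696 , 0.1851]), array([0.1157, 0.1314]), np.float64(9.5189)] med [0.6879 0.1808 0.0703]
bayfloor 2124 [array([0.5449, 0.1647]), array([0.1856, 0.1278]), np.float64(1.2565)] med [0.5445 0.1593 0.0074]
baywalls 262 [array([0.541 , 0.1589]), array([0.1293, 0.077 ]), np.float64(9.5325)] med [0.5265 0.1511 0.02  ]
```

View pics/crop1.png

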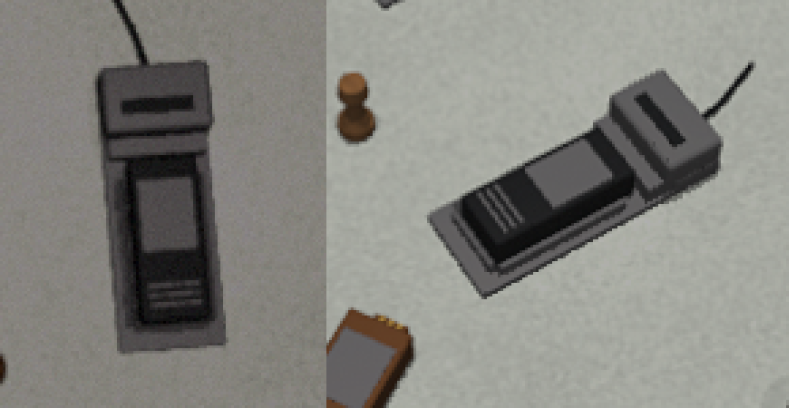

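```bash
cat > c.py <<'E'
from h import *
import workcell; print({k:getattr(workcell,k) for k in dir(workcell) if 'grip' in k.lower() or 'depth' in k.lower()}, [k for k in dir(workcell) if not k.startswith('_')])
for cam in ("top","side"):
    im=np.load(cam+".npy",allow_pickle=True).item(); P=cloud(im)
    def box(c,yaw,x0,x1,y0,y1,z0,z1):
        a=np.deg2rad(yaw); d=P[...,:2]-c; u=d[...,0]*np.cos(a)+d[...,1]*np.sin(a); v=-d[...,0]*np.sin(a)+d[...,1]*np.cos(a)
        return (u>x0)&(u<x1)&(v>y0)&(v<y1)&(P[...,2]>z0)&(P[...,2]<z1)
    def rect(m,name):
        pts=P[m][:,:2].astype(np.float32); (c,s,a)=cv2.minAreaRect(pts)
        print(cam,name,len(pts),np.round(c,4),np.round(s,4),round(a,2),"medz",np.round(np.nanmedian(P[m][:,2]),4))
    ch=np.array([.5025,-.1614]); by=np.array([.550,.1607])
    rect(box(ch,6.25,.08,.16,-.06,.06,.046,.056),"chblock")
    rect(box(ch,6.25,-.085,.072,-.034,.034,.038,.046),"packtop")
    rect(box(by,9.5,.08,.22,-.08,.08,.064,.076),"printer")
    rect(box(by,9.5,-.066,.05,-.04,.04,.004,.012),"bayfloor_in")
    rect(box(by,9.5,-.10,.06,-.06,.06,.016,.026),"baywalls")
    rect(box(by,9.5,.06,.088,-.06,.06,.020,.032),"bayledge")
E
python3 c.py
```

```text
{'grip_depth': -0.0188} ['IKError', 'get_image', 'grip_depth', 'hand_in', 'masks_of', 'sense', 'spot_in', 'spot_point']
top chblock 919 [ 0.6208 -0.1484] [0.058 0.093] 6.25 medz 0.0497
top packtop 1417 [ 0.5039 -0.1597] [0.1359 0.0588] 5.36 medz 0.0418
top printer 2361 [0.696  0.1851] [0.1157 0.1314] 9.52 medz 0.0704
top bayfloor_in 1196 [0.5422 0.1594] [0.1158 0.0799] 9.49 medz 0.0075
top baywalls 356 [0.5413 0.1592] [0.1301 0.0774] 9.53 medz 0.0195
top bayledge 213 [0.63   0.1737] [0.0138 0.0848] 9.3 medz 0.0253
side chblock 751 [ 0.6207 -0.1495] [0.0608 0.0918] 5.07 medz 0.0509
side packtop 1190 [ 0.5033 -0.1598] [0.1406 0.0623] 6.74 medz 0.0429
side printer 1317 [0.6947 0.1853] [0.12   0.1339] 9.16 medz 0.0711
side bayfloor_in 723 [0.5421 0.159 ] [0.1157 0.0787] 9.36 medz 0.0082
side baywalls 247 [0.5391 0.1565] [0.1338 0.0871] 9.81 medz 0.0196
side bayledge 148 [0.6286 0.1745] [0.0159 0.0885] 9.16 medz 0.0261
```

Candidates for the pack: black one in the grey charger at top pixel (400,240); brown look-alike at (440,338); green look-alike at (466,130). The black one is the one to take, and the crop confirms it: black case, grey label, lying in the charger. The bay is at (264,216), printer at (255,150). The card terminal at (149,268) is a bystander.

Emit:
drive_tool(
  rot=[
    [0, 0, 0.03],
    [0, 0, 0.03],
    [0, 0, 0.03],
    [0, 0, 0.03],
    [0, 0, 0.03],
  ],
  dp=[
    [14, -35, 2],
    [14, -35, 2],
    [14, -35, 2],
    [14, -35, 2],
    [14, -35, 2],
  ],
  hand=[1, 1, 1, 1, 1],
)

```text
time: 2.22
ee_pos: [0.2738, 0.3619, 0.1862]
tool_rot: [-0.001, 0.773, 0.635, 0.0]
contact_force: [1.4, -0.8, 1.2]
opening: 0.999
```

Emit:
drive_tool(
  rot=[
    [0, 0, 0.03],
    [0, 0, 0.03],
    [0, 0, 0.03],
    [0, 0, 0.03],
    [0, 0, 0.03],
  ],
  dp=[
    [14, -35, 0],
    [14, -35, 0],
    [14, -35, 0],
    [14, -35, 0],
    [14, -35, 0],
  ],
  hand=[1, 1, 1, 1, 1],
)

```text
time: 2.63
ee_pos: [0.3456, 0.1792, 0.188]
tool_rot: [0.0, 0.719, 0.695, 0.003]
contact_force: [1.7, 0.9, 0.3]
opening: 1.001
```

Emit:
drive_tool(
  rot=[
    [0, 0, 0.03],
    [0, 0, 0.03],
    [0, 0, 0.03],
    [0, 0, 0.03],
    [0, 0, 0.03],
  ],
  dp=[
    [14, -35, 0],
    [14, -35, 0],
    [14, -35, 0],
    [14, -35, 0],
    [14, -35, 0],
  ],
  hand=[1, 1, 1, 1, 1],
)

```text
time: 3.05
ee_pos: [0.4177, -0.0051, 0.1903]
tool_rot: [0.002, 0.662, 0.749, 0.006]
contact_force: [1.3, 0.1, 1.0]
opening: 0.998
```

Emit:
drive_tool(
  rot=[
    [0, 0, -0.005],
    [0, 0, -0.005],
    [0, 0, -0.005],
    [0, 0, -0.005],
    [0, 0, 0],
  ],
  dp=[
    [14, -32, -18],
    [14, -32, -18],
    [14, -32, -18],
    [14, -32, -18],
    [14, -28, -18],
  ],
  hand=[1, 1, 1, 1, 1],
)

```text
time: 3.47
ee_pos: [0.4952, -0.1739, 0.1045]
tool_rot: [0.011, 0.671, 0.741, 0.009]
contact_force: [-0.0, -1.0, 1.0]
opening: 1.002
```

Emit:
drive_tool(
  rot=[
    [0, 0, 0],
    [0, 0, 0],
  ],
  dp=[
    [0, 0, 0],
    [0, 0, 0],
  ],
  hand=[1, 1],
)

```text
time: 3.63
ee_pos: [0.4943, -0.1788, 0.0993]
tool_rot: [0.008, 0.674, 0.739, 0.008]
contact_force: [0.4, -0.2, 0.5]
opening: 0.999
```

```bash
cat > st.py <<'E'
from h import *
import sys
def report(yaw=None):
    s=sense(); M=q2R(s["tool_rot"])
    print("t %.2f"%s["time"],"tcp",np.round(s["ee_pos"]*1000,1),"toolx yaw %.2f"%np.degrees(np.arctan2(M[1,0],M[0,0])),"tool z",np.round(M[:,2],4),"xz %.4f"%M[2,0],"F",np.round(s["contact_force"],1),"T",np.round(s["ft_torque"],2),"open mm %.1f"%(s["opening"]*94),"q",np.round(s["joint_pos"],2))
    return s,M
if __name__=="__main__": report()
E
python3 st.py
```

```text
t 3.63 tcp [ 494.3 -178.8   99.3] toolx yaw 95.28 tool z [ 2.280e-02  9.000e-04 -9.997e-01] xz -0.0012 F [ 0.4 -0.2  0.5] T [ 0.01  0.07 -0.01] open mm 93.9 q [-0.52  0.17  1.76  0.01  1.2  -2.19]
```

Emit:
drive_tool(
  rot=[
    [0, 0.012, 0.005],
    [0, 0.012, 0.004],
    [0, 0, 0],
    [0, 0, 0],
  ],
  dp=[
    [-3, 9, -20],
    [-2, 9, -20],
    [0, 0, 0],
    [0, 0, 0],
  ],
  hand=[1, 1, 1, 1],
)

```text
time: 3.97
ee_pos: [0.49, -0.1594, 0.0616]
tool_rot: [0.001, 0.67, 0.742, 0.0]
contact_force: [0.7, 0.1, 0.4]
opening: 1.004
```

```bash
python3 st.py; python3 - <<'E'
from h import *
im=get_image("top"); s=get_image("side"); np.save("t2.npy",im,allow_pickle=True); np.save("s2.npy",s,allow_pickle=True)
a=cv2.resize(im["color"][170:300,340:460],None,fx=3.3,fy=3.3,interpolation=3); b=cv2.resize(s["color"][240:370,250:400],None,fx=2.6,fy=3.3,interpolation=3)
cv2.imwrite("pics/crop2.png",np.hstack([a,b])[...,::-1]); 
E
```

```text
t 3.97 tcp [ 490.  -159.4   61.6] toolx yaw 95.83 tool z [ 1.9e-03 -7.0e-04 -1.0e+00] xz -0.0008 F [0.7 0.1 0.4] T [ 0.03 -0.01 -0.03] open mm 94.3 q [-0.48  0.21  1.8   0.    1.13 -2.16]
```

View pics/crop2.png

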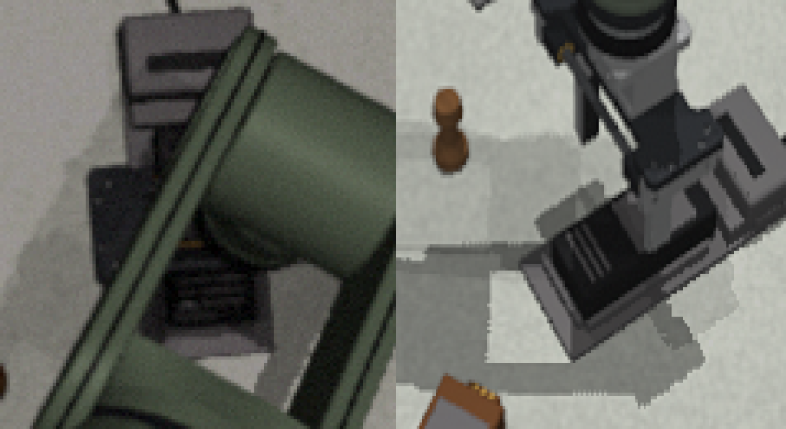

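The crop shows the gripper straddling the black pack: side finger at about (650,210) in the crop, in front of the case. Going down.

Emit:
drive_tool(
  rot=[
    [0, 0, 0],
    [0, 0, 0],
    [0, 0, 0],
    [0, 0, 0],
  ],
  dp=[
    [-1, -1, -18],
    [0, 0, -13],
    [0, 0, -4],
    [0, 0, 0],
  ],
  hand=[1, 1, 1, 1],
)

```text
time: 4.4
ee_pos: [0.4947, -0.163, 0.0339]
tool_rot: [0.009, 0.67, 0.743, 0.002]
contact_force: [-0.6, -0.2, 0.2]
opening: 1.001
```

```bash
python3 st.py
```

```text
t 4.40 tcp [ 494.7 -163.    33.9] toolx yaw 95.91 tool z [ 0.0159 -0.008  -0.9998] xz -0.0096 F [-0.6 -0.2  0.2] T [ 0.03  0.08 -0.05] open mm 94.1 q [-0.48  0.25  1.82  0.    1.06 -2.16]
```

```bash
cat > tgt.py <<'E'
# usage: tgt.py x y z(mm) yaw(tool x, deg) [pitch deg about (yaw-90) frame y: near end up]
from st import *
def rotT(yaw,pitch=0):
    y=np.radians(yaw); n=np.array([np.cos(y),np.sin(y),0])  # tool x = pack y direction
    M=np.column_stack([n,np.cross([0,0,-1],n),[0,0,-1]])
    return R.from_rotvec(np.radians(pitch)*n).as_matrix()@M
if __name__=="__main__":
    a=list(map(float,sys.argv[1:])); s,M=report()
    T=rotT(a[3],a[4] if len(a)>4 else 0)
    print("dp mm",np.round(np.array(a[:3])-s["ee_pos"]*1000,1),"rot",np.round(R.from_matrix(T@M.T).as_rotvec(),4))
E
python3 tgt.py 489 -161.2 25 95.8
```

```text
t 4.40 tcp [ 494.7 -163.    33.9] toolx yaw 95.91 tool z [ 0.0159 -0.008  -0.9998] xz -0.0096 F [-0.6 -0.2  0.2] T [ 0.03  0.08 -0.05] open mm 94.1 q [-0.48  0.25  1.82  0.    1.06 -2.16]
dp mm [-5.7  1.8 -8.9] rot [ 0.0081  0.0159 -0.0019]
```

Emit:
drive_tool(
  rot=[
    [0, 0, 0],
    [0, 0, 0],
  ],
  dp=[
    [0, 0, 0],
    [0, 0, 0],
  ],
  hand=[1, 1],
)

```text
time: 4.57
ee_pos: [0.4961, -0.1637, 0.0363]
tool_rot: [0.01, 0.67, 0.743, 0.003]
contact_force: [0.7, -0.4, 0.4]
opening: 1.0
```

```bash
python3 tgt.py 489 -161.2 25 95.8
```

```text
t 4.57 tcp [ 496.1 -163.7   36.3] toolx yaw 95.91 tool z [ 0.019  -0.0098 -0.9998] xz -0.0117 F [ 0.7 -0.4  0.4] T [ 0.04  0.06 -0.04] open mm 94.0 q [-0.48  0.25  1.81  0.    1.06 -2.16]
dp mm [ -7.1   2.5 -11.3] rot [ 0.0098  0.019  -0.0021]
```

Emit:
drive_tool(
  rot=[
    [0.005, 0.01, 0],
    [0.005, 0.01, 0],
  ],
  dp=[
    [-4, 1.5, -6],
    [-4, 1, -6],
  ],
  hand=[1, 1],
)

```text
time: 4.73
ee_pos: [0.4905, -0.1624, 0.027]
tool_rot: [0.002, 0.67, 0.743, 0.0]
contact_force: [0.1, -0.4, -0.2]
opening: 1.001
```

```bash
python3 tgt.py 489 -161.2 25 95.8;python3 - <<'E'
from h import *
get_image("side");get_image("side")
E
python3 tgt.py 489 -161.2 25 95.8
```

```text
t 4.73 tcp [ 490.5 -162.4   27. ] toolx yaw 95.93 tool z [ 0.004  -0.0024 -1.    ] xz -0.0028 F [ 0.1 -0.4 -0.2] T [ 0.04  0.02 -0.01] open mm 94.1 q [-0.49  0.26  1.82 -0.    1.06 -2.16]
dp mm [-1.5  1.2 -2. ] rot [ 0.0024  0.004  -0.0023]
t 4.83 tcp [ 489.2 -161.9   25.6] toolx yaw 95.92 tool z [ 0.0014 -0.001  -1.    ] xz -0.0011 F [ 0.3  0.1 -0.8] T [ 0.02 -0.    0.03] open mm 94.0 q [-0.49  0.26  1.82 -0.    1.06 -2.16]
dp mm [-0.2  0.7 -0.6] rot [ 0.001   0.0014 -0.002 ]
```

Emit:
drive_tool(
  rot=[
    [0, 0, 0],
    [0, 0, 0],
    [0, 0, 0],
    [0, 0, 0],
    [0, 0, 0],
  ],
  dp=[
    [0, 0.5, -0.5],
    [0, 0, 0],
    [0, 0, 0],
    [0, 0, 0],
    [0, 0, 0],
  ],
  hand=[0.7, 0.65, 0.6, 0.6, 0.6],
  newtons=5,
)

```text
time: 5.25
ee_pos: [0.4888, -0.1613, 0.0245]
tool_rot: [0.0, 0.67, 0.743, -0.0]
contact_force: [0.3, -0.4, -0.6]
opening: 0.684
```

```bash
python3 tgt.py 489 -161.2 25 95.8
```

```text
t 5.25 tcp [ 488.8 -161.3   24.5] toolx yaw 95.90 tool z [ 1.e-04 -3.e-04 -1.e+00] xz -0.0003 F [ 0.3 -0.4 -0.6] T [-0.05  0.06 -0.01] open mm 64.3 q [-0.49  0.26  1.82 -0.    1.06 -2.16]
dp mm [0.2 0.1 0.5] rot [ 0.0003  0.0001 -0.0018]
```

Emit:
drive_tool(
  rot=[
    [0, 0, 0],
    [0, 0, 0],
    [0, 0, 0],
  ],
  dp=[
    [0, 0, 0],
    [0, 0, 0],
    [0, 0, 0],
  ],
  hand=[0.55, 0.55, 0.55],
  newtons=5,
)

```text
time: 5.5
ee_pos: [0.489, -0.1613, 0.0246]
tool_rot: [0.0, 0.67, 0.743, -0.0]
contact_force: [0.6, 0.3, 0.0]
opening: 0.553
```

```bash
python3 tgt.py 489 -161.2 25 95.8
```

```text
t 5.50 tcp [ 489.  -161.3   24.6] toolx yaw 95.91 tool z [ 5.e-04 -5.e-04 -1.e+00] xz -0.0006 F [0.6 0.3 0. ] T [0.04 0.05 0.03] open mm 52.0 q [-0.49  0.26  1.82 -0.    1.06 -2.16]
dp mm [0.  0.1 0.4] rot [ 0.0005  0.0005 -0.0019]
```

```bash
python3 - <<'E'
from h import *
im=get_image("top"); s=get_image("side"); np.save("t3.npy",im,allow_pickle=True); np.save("s3.npy",s,allow_pickle=True)
a=cv2.resize(im["color"][180:290,350:450],None,fx=3.6,fy=3.6,interpolation=3); b=cv2.resize(s["color"][250:360,280:390],None,fx=3.6,fy=3.6,interpolation=3)
cv2.imwrite("pics/crop3.png",np.hstack([a,b])[...,::-1]); 
E
python3 st.py
```

```text
t 5.60 tcp [ 489.  -161.3   24.7] toolx yaw 95.90 tool z [ 5.e-04 -5.e-04 -1.e+00] xz -0.0006 F [-0.6 -0.1  0.6] T [ 0.04  0.01 -0.03] open mm 51.7 q [-0.49  0.26  1.82 -0.    1.06 -2.16]
```

View pics/crop3.png

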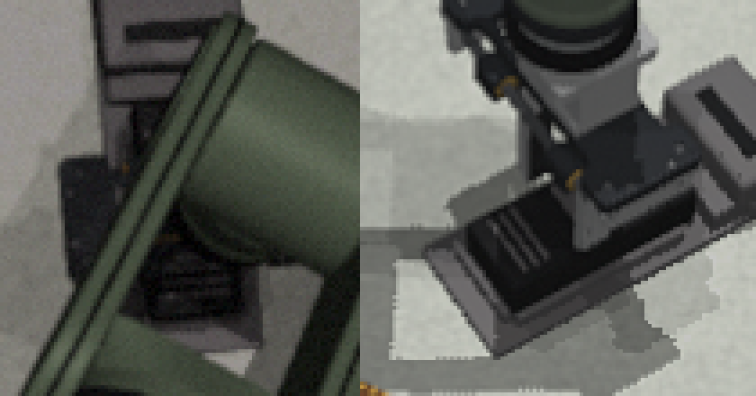

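The fingers lie beside the case (near one at (585,225) in the crop), and it is not clear whether they touch, so the opening scale may not be linear in mm. Closing gently further.

Emit:
drive_tool(
  rot=[
    [0, 0, 0],
    [0, 0, 0],
  ],
  dp=[
    [0, 0, 0],
    [0, 0, 0],
  ],
  hand=[0.45, 0.4],
  newtons=5,
)

```text
time: 5.77
ee_pos: [0.489, -0.1613, 0.0247]
tool_rot: [0.0, 0.67, 0.743, -0.0]
contact_force: [0.2, 0.0, 0.2]
opening: 0.445
```

```bash
python3 tgt.py 489 -161.2 25 95.8
```

```text
t 5.77 tcp [ 489.  -161.3   24.7] toolx yaw 95.91 tool z [ 5.e-04 -5.e-04 -1.e+00] xz -0.0006 F [0.2 0.  0.2] T [ 0.05 -0.   -0.02] open mm 41.8 q [-0.49  0.26  1.82 -0.    1.06 -2.16]
dp mm [-0.   0.1  0.3] rot [ 0.0005  0.0005 -0.0019]
```

Emit:
drive_tool(
  rot=[
    [0, 0, 0],
    [0, 0, 0],
    [0, 0, 0],
  ],
  dp=[
    [0, 0, 0],
    [0, 0, 0],
    [0, 0, 0],
  ],
  hand=[0.35, 0.3, 0.25],
  newtons=5,
)

```text
time: 6.02
ee_pos: [0.489, -0.1614, 0.0247]
tool_rot: [0.0, 0.67, 0.743, -0.0]
contact_force: [0.5, -0.6, -0.6]
opening: 0.268
```

```bash
cat > fing.py <<'E'
from st import *
s,M=report(); im=get_image("side"); P=cloud(im)
Q=(P-s["ee_pos"])@M*1000   # tool frame mm
for z0,z1 in((-75,-50),(-50,-30),(-30,-15),(-15,-3)):
    m=(abs(Q[...,1])<9)&(Q[...,2]>z0)&(Q[...,2]<z1)&(abs(Q[...,0])<75)
    q=Q[m]; print(z0,z1,len(q),np.round(np.sort(q[:,0])[::max(1,len(q)//14)],0))
E
python3 fing.py
```

```text
t 6.02 tcp [ 489.  -161.4   24.7] toolx yaw 95.91 tool z [ 6.e-04 -6.e-04 -1.e+00] xz -0.0007 F [ 0.5 -0.6 -0.6] T [ 0.04 -0.02  0.08] open mm 25.2 q [-0.49  0.26  1.82 -0.    1.06 -2.16]
-75 -50 37 [-24. -24. -23. -23. -23. -23. -23. -22. -22. -21. -16. -15.  13.  15.
  16.  19.  20.  21.  25.]
-50 -30 43 [-24. -22. -22. -21. -19.  13.  13.  14.  14.  15.  15.  15.  16.  17.
  25.]
-30 -15 110 [-31. -26. -23. -22. -19. -16. -14.  -9.  -1.   6.   9.  11.  14.  17.
  19.  22.]
-15 -3 30 [-30. -29. -28. -28. -28. -27. -27. -27. -27. -25. -24. -15.   1.   7.
  21.]
```

```bash
cat > f2.py <<'E'
from st import *
s,M=report(); im=get_image("side"); P=cloud(im); np.save("s4.npy",im,allow_pickle=True)
Q=(P-s["ee_pos"])@M*1000
c=w2p(im,s["ee_pos"]+M@np.array([-.024,0,-.02])); print("pix",c)
u=int(round(c[0]))
for v in range(int(c[1])-26,int(c[1])+20,2): print(v,np.round(Q[v,u],0),np.round(P[v,u,2]*1000),im["color"][v,u])
cv2.imwrite("pics/crop4.png",cv2.resize(im["color"][250:360,280:400],None,fx=5,fy=5,interpolation=3)[...,::-1])
E
python3 f2.py
```

```text
t 6.07 tcp [ 489.  -161.4   24.7] toolx yaw 95.91 tool z [ 6.e-04 -6.e-04 -1.e+00] xz -0.0007 F [ 0.8 -1.1  0.5] T [0.03 0.02 0.03] open mm 23.9 q [-0.49  0.26  1.82 -0.    1.06 -2.16]
pix [341.90116268 317.18536538]
291 [ -50.  -22. -170.] 195.0 [32 32 35]
293 [ -51.  -23. -166.] 191.0 [22 24 25]
295 [ -34.  -10. -127.] 152.0 [51 51 51]
297 [ -60.  -29. -167.] 192.0 [44 45 46]
299 [ -65.  -32. -169.] 194.0 [28 30 32]
301 [ -68.  -35. -168.] 192.0 [23 23 25]
303 [ -67.  -33. -158.] 183.0 [32 33 34]
305 [-22.   0. -66.] 91.0 [55 55 56]
307 [-22.   0. -58.] 83.0 [81 82 82]
309 [-20.   2. -47.] 72.0 [80 81 80]
311 [-21.   2. -39.] 64.0 [80 81 81]
313 [-14.   7. -18.] 43.0 [56 56 56]
315 [-18.   4. -17.] 42.0 [33 32 33]
317 [-24.   0. -21.] 45.0 [18 17 17]
319 [-27.  -2. -18.] 43.0 [17 16 18]
321 [-29.  -2. -12.] 37.0 [17 18 18]
323 [-29.  -2.  -4.] 29.0 [17 18 17]
325 [-28.  -1.   6.] 19.0 [14 16 15]
327 [-32.  -4.   7.] 18.0 [50 49 49]
329 [-36.  -7.   8.] 17.0 [54 53 54]
331 [-38.  -7.  13.] 11.0 [59 57 58]
333 [-41.  -9.  16.] 9.0 [64 61 62]
335 [-44. -12.  18.] 6.0 [52 51 51]
```

View pics/crop4.png

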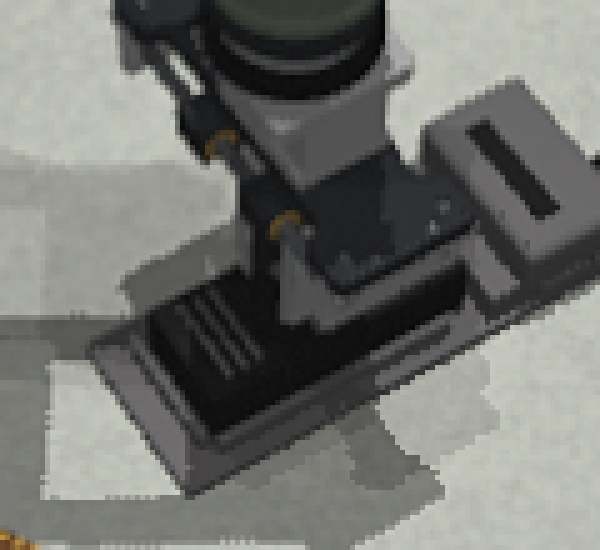

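```bash
cat > f3.py <<'E'
from st import *
s,M=report()
for f,tcp,cam in(("s2",[.490,-.1594,.0616],"side"),("s3",[.489,-.1613,.0247],"side"),("side",[.2051,.5372,.1775],"side")):
    im=np.load(f+".npy",allow_pickle=True).item(); P=cloud(im)
    MM=M if f!="side" else q2R([0,.8236,.5671,0])
    Q=(P-np.array(tcp))@MM*1000
    m=(abs(Q[...,1])<14)&(Q[...,2]>-110)&(Q[...,2]<25)&(Q[...,0]<-15)&(Q[...,0]>-75)
    vs,us=np.nonzero(m); print(f)
    for u in np.unique(us)[::3]:
        v=vs[us==u]; print(u,[(int(a),*np.round(Q[a,u]).astype(int),int(im["color"][a,u].mean())) for a in np.sort(v)[::max(1,len(v)//7)]])
E
python3 f3.py
```

```text
t 6.12 tcp [ 489.  -161.4   24.7] toolx yaw 95.91 tool z [ 5.e-04 -6.e-04 -1.e+00] xz -0.0007 F [ 0.2  0.  -0.2] T [0.03 0.   0.03] open mm 23.7 q [-0.49  0.26  1.82 -0.    1.06 -2.16]
s2
336 [(316, np.int64(-16), np.int64(-10), np.int64(18), 18), (317, np.int64(-19), np.int64(-13), np.int64(15), 19), (318, np.int64(-20), np.int64(-13), np.int64(19), 21), (319, np.int64(-21), np.int64(-14), np.int64(20), 18)]
339 [(315, np.int64(-16), np.int64(-3), np.int64(19), 16), (316, np.int64(-18), np.int64(-4), np.int64(20), 17), (317, np.int64(-22), np.int64(-6), np.int64(17), 18), (318, np.int64(-24), np.int64(-7), np.int64(18), 20), (319, np.int64(-25), np.int64(-8), np.int64(20), 20), (320, np.int64(-27), np.int64(-10), np.int64(19), 20), (321, np.int64(-28), np.int64(-10), np.int64(22), 19)]
342 [(313, np.int64(-16), np.int64(6), np.int64(18), 51), (314, np.int64(-17), np.int64(5), np.int64(20), 48), (315, np.int64(-20), np.int64(3), np.int64(19), 34), (316, np.int64(-22), np.int64(2), np.int64(19), 19), (318, np.int64(-25), np.int64(-1), np.int64(21), 19), (319, np.int64(-27), np.int64(-
[... 7215 characters left out ...]
int64(-60), np.int64(6), np.int64(-70), 73), (117, np.int64(-58), np.int64(3), np.int64(-62), 73), (119, np.int64(-55), np.int64(1), np.int64(-53), 73), (121, np.int64(-59), np.int64(1), np.int64(-50), 72), (123, np.int64(-57), np.int64(-1), np.int64(-42), 72)]
119 [(117, np.int64(-47), np.int64(8), np.int64(-53), 49), (118, np.int64(-54), np.int64(9), np.int64(-55), 52), (119, np.int64(-57), np.int64(10), np.int64(-54), 55), (120, np.int64(-62), np.int64(10), np.int64(-55), 60), (121, np.int64(-60), np.int64(9), np.int64(-50), 61), (122, np.int64(-60), np.int64(8), np.int64(-47), 67), (123, np.int64(-59), np.int64(7), np.int64(-43), 66), (124, np.int64(-57), np.int64(6), np.int64(-38), 58)]
```

The fingers closed to 24 mm over the pack without touching it. The depth data put the finger ends about 37 mm behind the reported TCP in all three views. I will check this by touching the pack's top softly with the closed fingers; contact is expected near TCP z = 5 mm.

Emit:
drive_tool(
  rot=[
    [0, 0, 0],
    [0, 0, 0],
    [0, 0, 0],
    [0, 0, 0],
  ],
  dp=[
    [0, 0, -7],
    [0, 0, -4],
    [0, 0, -2],
    [0, 0, -1],
  ],
  hand=[0.25, 0.25, 0.25, 0.25],
)

```text
time: 6.45
ee_pos: [0.4899, -0.1618, 0.0143]
tool_rot: [0.0, 0.67, 0.743, -0.0]
contact_force: [-2.9, 0.3, 5.5]
opening: 0.25
```

Emit:
drive_tool(
  rot=[
    [0, 0, 0],
    [0, 0, 0],
    [0, 0, 0],
  ],
  dp=[
    [0, 0, -2],
    [0, 0, -1.5],
    [0, 0, -1],
  ],
  hand=[0.25, 0.25, 0.25],
)

```text
time: 6.7
ee_pos: [0.4898, -0.1618, 0.0143]
tool_rot: [-0.001, 0.669, 0.743, -0.001]
contact_force: [-2.6, 0.1, 5.4]
opening: 0.25
```

```bash
python3 tgt.py 489 -161.2 6 95.8
```

```text
t 6.70 tcp [ 489.8 -161.8   14.3] toolx yaw 95.97 tool z [-1.8e-03 -3.0e-04 -1.0e+00] xz -0.0001 F [-2.6  0.1  5.4] T [ 0.19  0.43 -0.06] open mm 23.5 q [-0.49  0.28  1.82 -0.    1.04 -2.16]
dp mm [-0.8  0.6 -8.3] rot [ 0.0003 -0.0018 -0.003 ]
```

Contact at TCP z = 14.3 with the pack's top at 42, so the fingers end 27.7 mm above the reported TCP. Raise, open, then descend to TCP z ≈ -3, which puts the finger ends at about 25 mm.

Emit:
drive_tool(
  rot=[
    [0, 0, 0],
    [0, 0, 0],
    [0, 0, 0],
    [0, 0, 0],
    [0, 0, 0],
  ],
  dp=[
    [0, 0.5, 8],
    [0, 0, 0],
    [0, 0, 0],
    [0, 0, 0],
    [0, 0, 0],
  ],
  hand=[0.4, 1, 1, 1, 1],
)

```text
time: 7.12
ee_pos: [0.4896, -0.1611, 0.0218]
tool_rot: [-0.001, 0.669, 0.743, -0.001]
contact_force: [1.3, -0.3, -0.7]
opening: 0.567
```

Emit:
drive_tool(
  rot=[
    [0, 0, 0],
    [0, 0, 0],
    [0, 0, 0],
    [0, 0, 0],
    [0, 0, 0],
  ],
  dp=[
    [0, 0, 0],
    [0, 0, 0],
    [0, 0, 0],
    [0, 0, 0],
    [0, 0, 0],
  ],
  hand=[1, 1, 1, 1, 1],
)

```text
time: 7.53
ee_pos: [0.4885, -0.1606, 0.0204]
tool_rot: [-0.002, 0.669, 0.743, -0.001]
contact_force: [0.1, 0.5, -0.2]
opening: 0.922
```

```bash
python3 tgt.py 489 -161.2 -3 95.8
```

```text
t 7.53 tcp [ 488.5 -160.6   20.4] toolx yaw 95.97 tool z [-0.0046  0.0012 -1.    ] xz 0.0017 F [ 0.1  0.5 -0.2] T [0.06 0.04 0.01] open mm 86.6 q [-0.49  0.27  1.82 -0.    1.05 -2.16]
dp mm [  0.5  -0.6 -23.4] rot [-0.0012 -0.0046 -0.0029]
```

Emit:
drive_tool(
  rot=[
    [-0.001, -0.004, -0.003],
    [0, 0, 0],
    [0, 0, 0],
    [0, 0, 0],
    [0, 0, 0],
  ],
  dp=[
    [0, -0.5, -7],
    [0, 0, -6],
    [0, 0, -5],
    [0, 0, -3],
    [0, 0, -2],
  ],
  hand=[1, 1, 1, 1, 1],
)

```text
time: 7.95
ee_pos: [0.4885, -0.1612, -0.0049]
tool_rot: [0.0, 0.671, 0.742, 0.0]
contact_force: [0.5, -0.2, -0.1]
opening: 1.0
```

```bash
python3 - <<'E'
from h import *
get_image("side");get_image("side")
E
python3 tgt.py 489 -161.2 -3 95.8
```

```text
t 8.05 tcp [ 488.2 -161.    -4.9] toolx yaw 95.77 tool z [-5.e-04  3.e-04 -1.e+00] xz 0.0004 F [ 0.4 -0.3 -0.8] T [0.07 0.   0.05] open mm 94.0 q [-0.49  0.31  1.84  0.    1.   -2.16]
dp mm [ 0.8 -0.2  1.9] rot [-0.0003 -0.0005  0.0006]
```

Emit:
drive_tool(
  rot=[
    [0, 0, 0],
    [0, 0, 0],
    [0, 0, 0],
    [0, 0, 0],
    [0, 0, 0],
  ],
  dp=[
    [0.5, 0, 2.5],
    [0, 0, 0],
    [0, 0, 0],
    [0, 0, 0],
    [0, 0, 0],
  ],
  hand=[0.7, 0.6, 0.5, 0.5, 0.5],
  newtons=5,
)

```text
time: 8.47
ee_pos: [0.4897, -0.1614, -0.0014]
tool_rot: [0.001, 0.671, 0.742, 0.0]
contact_force: [0.1, -0.2, 0.6]
opening: 0.682
```

Emit:
drive_tool(
  rot=[
    [0, 0, 0],
    [0, 0, 0],
  ],
  dp=[
    [0, 0, 0],
    [0, 0, 0],
  ],
  hand=[0.5, 0.5],
)

```text
time: 8.63
ee_pos: [0.4899, -0.1616, -0.0012]
tool_rot: [0.001, 0.671, 0.742, 0.0]
contact_force: [0.0, -0.4, -2.9]
opening: 0.614
```

```bash
python3 tgt.py 489 -161.2 -3 95.8
```

```text
t 8.63 tcp [ 489.9 -161.6   -1.2] toolx yaw 95.77 tool z [ 1.6e-03 -9.0e-04 -1.0e+00] xz -0.0011 F [ 0.  -0.4 -2.9] T [ 0.12  0.04 -0.  ] open mm 57.8 q [-0.49  0.31  1.83 -0.    1.   -2.16]
dp mm [-0.9  0.4 -1.8] rot [0.0009 0.0016 0.0005]
```

Emit:
drive_tool(
  rot=[
    [0, 0, 0],
    [0, 0, 0],
    [0, 0, 0],
  ],
  dp=[
    [0, 0, 0],
    [0, 0, 0],
    [0, 0, 0],
  ],
  hand=[0.5, 0.5, 0.5],
  newtons=40,
)

```text
time: 8.88
ee_pos: [0.4899, -0.1616, -0.0012]
tool_rot: [0.001, 0.671, 0.742, 0.0]
contact_force: [0.7, -0.3, 0.1]
opening: 0.615
```

```bash
python3 tgt.py 489 -161.2 -3 95.8 8
```

```text
t 8.88 tcp [ 489.9 -161.6   -1.2] toolx yaw 95.77 tool z [ 1.8e-03 -8.0e-04 -1.0e+00] xz -0.0010 F [ 0.7 -0.3  0.1] T [ 0.1   0.01 -0.01] open mm 57.8 q [-0.49  0.31  1.83  0.    1.   -2.16]
dp mm [-0.9  0.4 -1.8] rot [-0.0133  0.1407  0.0004]
```

Emit:
drive_tool(
  rot=[
    [-0.002, 0.024, 0],
    [-0.002, 0.024, 0],
    [-0.002, 0.024, 0],
  ],
  dp=[
    [0, 0, 2.4],
    [0, 0, 2.4],
    [0, 0, 2.4],
  ],
  hand=[0.5, 0.5, 0.5],
)

```text
time: 9.13
ee_pos: [0.4881, -0.1611, 0.005]
tool_rot: [-0.025, 0.671, 0.741, -0.027]
contact_force: [-0.1, -1.2, -1.2]
opening: 0.614
```

```bash
python3 tgt.py 489.6 -161.6 13.6 95.8 8
```

```text
t 9.13 tcp [ 488.1 -161.1    5. ] toolx yaw 95.66 tool z [-0.0737 -0.0058 -0.9973] xz 0.0015 F [-0.1 -1.2 -1.2] T [ 0.08 -0.3   0.07] open mm 57.7 q [-0.46  0.34  1.77 -0.04  1.09 -2.11]
dp mm [ 1.5 -0.5  8.6] rot [-0.008   0.0651  0.0026]
```

Emit:
drive_tool(
  rot=[
    [-0.003, 0.022, 0],
    [-0.003, 0.022, 0],
    [-0.002, 0.022, 0],
  ],
  dp=[
    [0.5, 0, 3.2],
    [0.5, 0, 3],
    [0.5, 0, 3],
  ],
  hand=[0.5, 0.5, 0.5],
)

```text
time: 9.38
ee_pos: [0.4885, -0.1608, 0.0132]
tool_rot: [-0.049, 0.67, 0.739, -0.054]
contact_force: [0.6, 0.6, -5.0]
opening: 0.616
```

```bash
python3 tgt.py 489.6 -161.6 13.6 95.8 8
```

```text
t 9.38 tcp [ 488.5 -160.8   13.2] toolx yaw 95.61 tool z [-0.1441 -0.0136 -0.9895] xz 0.0006 F [ 0.6  0.6 -5. ] T [-0.03 -0.28 -0.04] open mm 57.9 q [-0.43  0.38  1.71 -0.08  1.19 -2.07]
dp mm [ 1.1 -0.8  0.4] rot [-0.     -0.0057  0.0034]
```

```bash
cat > pk.py <<'E'
from st import *
# pack pose in tool frame from the side/top cloud: fit black case top plane & extents
def pack(cam="side",show=True):
    s,M=report(); im=get_image(cam); P=cloud(im); Q=(P-s["ee_pos"])@M*1000
    # tool frame: x = pack y, y = -+pack x, z down. expected pack top at tool z=-43
    return s,M,im,P,Q
if __name__=="__main__":
    for cam in sys.argv[1:]:
        s,M,im,P,Q=pack(cam); X=np.cross(M[:,2],M[:,0]); sg=1 if M[0,1]>0 else -1
        px=Q[...,1]*sg   # along pack x
        m=(im["color"].max(2)<125)&(abs(Q[...,0])<36)&(px>-80)&(px<100)&(Q[...,2]>-34)&(Q[...,2]<-15)
        # exclude fingers: keep near the median plane
        z=Q[m][:,2]; print(cam,"sg",sg,"n",m.sum(),"z med %.1f"%np.median(z))
        A=np.c_[px[m],Q[m][:,0],np.ones(m.sum())]; w=np.ones(m.sum(),bool)
        for _ in range(8):
            c=np.linalg.lstsq(A[w],z[w],rcond=None)[0]; r=abs(A@c-z); w=r<max(1.5,2*np.median(r))
        print("plane slope along x %.4f, y %.4f, z at 0 %.1f"%tuple(c),"inl",w.sum())
        mm=np.zeros_like(m); mm[m]=w; pts=np.c_[px[mm],Q[mm][:,0]].astype(np.float32); print("px range",np.percentile(pts[:,0],[0.5,1,50,99,99.5]).round(1),"py",np.percentile(pts[:,1],[0.5,1,50,99,99.5]).round(1))
E
python3 pk.py side top
```

```text
t 9.38 tcp [ 488.5 -160.8   13.2] toolx yaw 95.61 tool z [-0.1441 -0.0136 -0.9895] xz 0.0006 F [ 0.6  0.6 -5. ] T [-0.03 -0.28 -0.04] open mm 57.9 q [-0.43  0.38  1.71 -0.08  1.19 -2.07]
side sg 1 n 305 z med -24.4
plane slope along x -0.0240, y -0.1338, z at 0 -27.1 inl 271
px range [-57.9 -57.3  -9.5  98.   99.1] py [-35.7 -35.7 -26.6  25.5  26.4]
t 9.43 tcp [ 489.7 -160.9   13.6] toolx yaw 95.63 tool z [-0.1433 -0.0139 -0.9896] xz 0.0002 F [ 0.2 -0.3 -5.3] T [ 0.03 -0.21  0.06] open mm 57.6 q [-0.43  0.38  1.7  -0.08  1.19 -2.07]
top sg 1 n 5 z med -24.0
plane slope along x -0.0602, y 0.2729, z at 0 -20.5 inl 5
px range [-6.6 -4.6 89.5 93.8 93.8] py [-30.6 -29.8   7.6  10.   10. ]
```

```bash
sed -i 's/(Q\[...,2\]>-34)&(Q\[...,2\]<-15)/(Q[...,2]>-49)\&(Q[...,2]<-37)/' pk.py; python3 pk.py side
```

```text
t 9.48 tcp [ 489.4 -160.8   13.2] toolx yaw 95.65 tool z [-0.1424 -0.0135 -0.9897] xz 0.0006 F [ 0.7  0.2 -4.2] T [ 0.09 -0.18 -0.01] open mm 57.5 q [-0.43  0.38  1.7  -0.08  1.18 -2.07]
side sg 1 n 678 z med -44.1
plane slope along x -0.0179, y -0.0095, z at 0 -44.5 inl 559
px range [-56.5 -56.  -22.7  16.3  99. ] py [-33.8 -30.3   2.   32.   33. ]
```

Emit:
drive_tool(
  rot=[
    [0, 0, 0],
    [0, 0, 0],
    [0, 0, 0],
    [0, 0, 0],
    [0, 0, 0],
  ],
  dp=[
    [-4, -0.4, -0.3],
    [-5, -0.5, 0],
    [-6, -0.6, 0],
    [-6, -0.6, 0],
    [-6, -0.6, 0.5],
  ],
  hand=[0.5, 0.5, 0.5, 0.5, 0.5],
)

```text
time: 9.95
ee_pos: [0.4605, -0.1631, 0.0124]
tool_rot: [-0.047, 0.67, 0.739, -0.051]
contact_force: [0.9, 1.0, -4.5]
opening: 0.614
```

```bash
python3 tgt.py 464.6 -163.6 13.6 95.8 8
```

```text
t 9.95 tcp [ 460.5 -163.1   12.4] toolx yaw 95.64 tool z [-0.1383 -0.0125 -0.9903] xz 0.0012 F [ 0.9  1.  -4.5] T [ 0.03 -0.36  0.04] open mm 57.7 q [-0.46  0.33  1.78 -0.08  1.16 -2.09]
dp mm [ 4.1 -0.5  1.2] rot [-0.0012  0.0002  0.0028]
```

Emit:
drive_tool(
  rot=[
    [0, 0, 0],
    [0, 0, 0],
    [0, 0, 0],
    [0, 0, 0],
    [0, 0, 0],
  ],
  dp=[
    [-1, 0, 10],
    [0, 0, 20],
    [0, 0, 22],
    [0, 0, 22],
    [0, 0, 16],
  ],
  hand=[0.5, 0.5, 0.5, 0.5, 0.5],
)

```text
time: 10.37
ee_pos: [0.4446, -0.1593, 0.1005]
tool_rot: [-0.059, 0.67, 0.738, -0.056]
contact_force: [0.8, -0.3, -5.5]
opening: 0.615
```

```bash
python3 tgt.py 519.7 155.7 100 99.5 8
```

```text
t 10.37 tcp [ 444.6 -159.3  100.5] toolx yaw 95.47 tool z [-0.162  -0.0029 -0.9868] xz 0.0127 F [ 0.8 -0.3 -5.5] T [ 0.02 -0.24  0.03] open mm 57.8 q [-0.47  0.19  1.74 -0.08  1.36 -2.11]
dp mm [ 75.1 315.   -0.5] rot [-0.0097 -0.0241  0.0702]
```

Emit:
drive_tool(
  rot=[
    [-0.001, -0.003, 0.007],
    [-0.001, -0.003, 0.007],
    [-0.001, -0.003, 0.007],
    [-0.001, -0.003, 0.007],
    [-0.001, -0.003, 0.007],
  ],
  dp=[
    [7, 30, 0],
    [7, 32, 0],
    [7, 32, 0],
    [7, 32, 0],
    [7, 32, 0],
  ],
  hand=[0.5, 0.5, 0.5, 0.5, 0.5],
)

```text
time: 10.78
ee_pos: [0.4777, -0.0045, 0.1081]
tool_rot: [-0.047, 0.662, 0.746, -0.055]
contact_force: [0.6, -0.4, -5.5]
opening: 0.616
```

Emit:
drive_tool(
  rot=[
    [-0.001, -0.003, 0.007],
    [-0.001, -0.003, 0.007],
    [-0.001, -0.003, 0.007],
    [-0.001, -0.003, 0.007],
  ],
  dp=[
    [7, 32, 0],
    [7, 32, 0],
    [7, 32, 0],
    [7, 28, 0],
  ],
  hand=[0.5, 0.5, 0.5, 0.5],
)

```text
time: 11.12
ee_pos: [0.5, 0.125, 0.1089]
tool_rot: [-0.043, 0.652, 0.755, -0.056]
contact_force: [1.0, -0.5, -4.9]
opening: 0.614
```

```bash
python3 tgt.py 519.7 155.7 100 99.5 8
```

```text
t 11.12 tcp [500.  125.  108.9] toolx yaw 98.44 tool z [-0.138  -0.0281 -0.99  ] xz -0.0076 F [ 1.  -0.5 -4.9] T [-0.01 -0.18 -0.05] open mm 57.7 q [ 0.09  0.26  1.63 -0.02  1.39 -1.63]
dp mm [19.7 30.7 -8.9] rot [ 0.0077 -0.0003  0.0185]
```

Emit:
drive_tool(
  rot=[
    [0.003, 0, 0.008],
    [0.003, 0, 0.006],
    [0, 0, 0],
    [0, 0, 0],
  ],
  dp=[
    [7, 12, -20],
    [7, 11, -18],
    [4, 5, -8],
    [0, 0, 0],
  ],
  hand=[0.5, 0.5, 0.5, 0.5],
)

```text
time: 11.45
ee_pos: [0.5154, 0.1602, 0.0635]
tool_rot: [-0.046, 0.642, 0.763, -0.054]
contact_force: [0.1, -0.4, -5.7]
opening: 0.613
```

```bash
python3 pk.py side top;  python3 tgt.py 519.7 155.7 60 99.5 8
python3 - <<'E'
from h import *
im=get_image("top"); s=get_image("side"); np.save("t5.npy",im,allow_pickle=True); np.save("s5.npy",s,allow_pickle=True)
a=cv2.resize(im["color"][150:270,210:320],None,fx=3.6,fy=3.6,interpolation=3); b=cv2.resize(s["color"][140:260,250:360],None,fx=3.6,fy=3.6,interpolation=3)
cv2.imwrite("pics/crop5.png",np.hstack([a,b])[...,::-1]); 
E
```

```text
t 11.45 tcp [515.4 160.2  63.5] toolx yaw 99.81 tool z [-0.1398 -0.0239 -0.9899] xz 0.0002 F [ 0.1 -0.4 -5.7] T [ 0.02 -0.08 -0.03] open mm 57.6 q [ 0.14  0.36  1.6  -0.    1.32 -1.6 ]
side sg 1 n 649 z med -42.9
plane slope along x -0.0026, y -0.0160, z at 0 -43.2 inl 543
px range [-58.2 -57.2 -11.3  77.3  78.2] py [-32.  -31.3  -5.9  31.2  32.5]
t 11.50 tcp [515.2 159.7  64. ] toolx yaw 99.78 tool z [-0.1401 -0.0241 -0.9898] xz 0.0000 F [-0.8  0.5 -5. ] T [ 0.03 -0.09 -0.05] open mm 57.6 q [ 0.14  0.36  1.61 -0.    1.32 -1.6 ]
top sg 1 n 250 z med -42.4
plane slope along x 0.0067, y -0.0236, z at 0 -42.7 inl 202
px range [-53.6 -53.4 -27.2  79.9  80.1] py [-34.6 -32.2 -19.2  -8.5  -8.2]
t 11.55 tcp [515.9 159.1  64.8] toolx yaw 99.74 tool z [-0.1383 -0.024  -0.9901] xz -0.0003 F [ 0.   0.3 -4.6] T [ 0.05 -0.11  0.06] open mm 57.5 q [ 0.14  0.36  1.6  -0.    1.32 -1.6 ]
dp mm [ 3.8 -3.4 -4.8] rot [ 0.0005 -0.0011 -0.0041]
```

View pics/crop5.png

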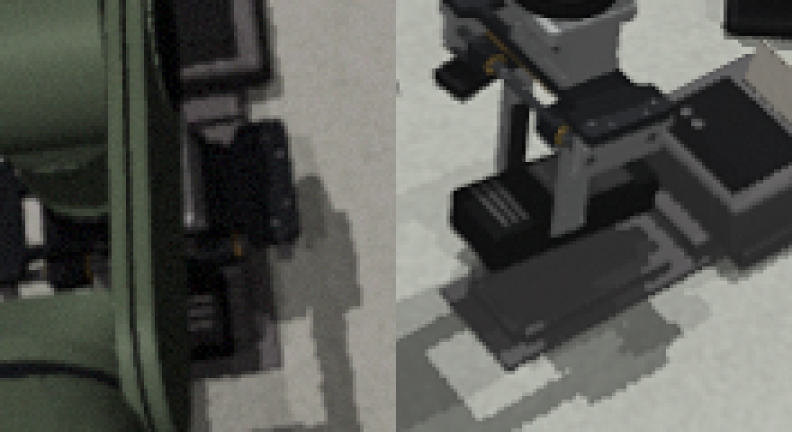

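The crop shows the pack held level across and tilted over the bay (right half: bay pocket at (560,270), pack at (540,215)). Move to the alignment pose just above the walls.

Emit:
drive_tool(
  rot=[
    [0, 0, -0.002],
    [0, 0, -0.002],
    [0, 0, 0],
    [0, 0, 0],
  ],
  dp=[
    [1.5, -2, -13],
    [1, -1, -12],
    [0.5, -0.5, -8],
    [0, 0, -3],
  ],
  hand=[0.5, 0.5, 0.5, 0.5],
)

```text
time: 11.98
ee_pos: [0.5234, 0.1523, 0.0307]
tool_rot: [-0.042, 0.647, 0.76, -0.05]
contact_force: [-0.6, -1.0, -5.2]
opening: 0.611
```

```bash
python3 -c "
from h import *
get_image('side');get_image('side')"; python3 tgt.py 518.8 155.1 25 99.5 8
```

```text
t 12.08 tcp [523.  152.5  31. ] toolx yaw 99.20 tool z [-0.129  -0.0223 -0.9914] xz -0.0014 F [-0.5 -0.4 -4.5] T [ 0.06 -0.07  0.03] open mm 58.0 q [ 0.13  0.4   1.62 -0.01  1.25 -1.6 ]
dp mm [-4.2  2.6 -6. ] rot [0.     0.0085 0.0052]
```

Emit:
drive_tool(
  rot=[
    [0, 0.005, 0.003],
    [0, 0.004, 0.002],
    [0, 0, 0],
  ],
  dp=[
    [-2.5, 1.5, -2.5],
    [-2, 1, -2],
    [0, 0, -1],
  ],
  hand=[0.5, 0.5, 0.5],
)

```text
time: 12.33
ee_pos: [0.5188, 0.1553, 0.0254]
tool_rot: [-0.045, 0.645, 0.761, -0.053]
contact_force: [-0.1, 0.1, -4.8]
opening: 0.614
```

```bash
python3 -c "
from h import *
get_image('side');get_image('side')"; python3 tgt.py 518.8 155.1 25 99.5 8
```

```text
t 12.43 tcp [518.8 155.1  25.5] toolx yaw 99.49 tool z [-0.1376 -0.0228 -0.9902] xz 0.0002 F [-0.1 -0.6 -3.8] T [ 0.13 -0.12  0.08] open mm 57.5 q [ 0.13  0.41  1.62 -0.    1.25 -1.6 ]
dp mm [-0.  -0.  -0.5] rot [-0.0002 -0.0003  0.0001]
```

Emit:
drive_tool(
  rot=[
    [0, 0, 0],
    [0, 0, 0],
    [0, 0, 0],
    [0, 0, 0],
  ],
  dp=[
    [0, 0, -3],
    [0, 0, -3],
    [0, 0, -2],
    [0, 0, -1],
  ],
  hand=[0.5, 0.5, 0.5, 0.5],
)

```text
time: 12.77
ee_pos: [0.52, 0.1556, 0.0167]
tool_rot: [-0.044, 0.644, 0.762, -0.052]
contact_force: [-0.8, -0.0, -5.0]
opening: 0.615
```

```bash
python3 -c "
from h import *
get_image('side');get_image('side')"; python3 tgt.py 518.8 155.1 14 99.5 8
```

```text
t 12.87 tcp [519.8 155.6  16.7] toolx yaw 99.53 tool z [-0.1353 -0.0226 -0.9906] xz 0.0001 F [-0.2  0.9 -4. ] T [ 0.02 -0.17 -0.01] open mm 57.4 q [ 0.13  0.42  1.63 -0.    1.23 -1.6 ]
dp mm [-1.  -0.5 -2.7] rot [-0.0004  0.002  -0.0005]
```

Emit:
drive_tool(
  rot=[
    [0, 0.002, 0],
    [0, 0, 0],
    [0, 0, 0],
  ],
  dp=[
    [-0.5, -0.4, -2],
    [0, 0, -0.8],
    [0, 0, 0],
  ],
  hand=[0.5, 0.5, 0.5],
)

```text
time: 13.12
ee_pos: [0.5195, 0.1551, 0.0138]
tool_rot: [-0.045, 0.644, 0.762, -0.053]
contact_force: [0.3, -0.7, -4.7]
opening: 0.611
```

```bash
python3 pk.py side; python3 tgt.py 518.8 155.1 14 99.5 8
```

```text
t 13.12 tcp [519.5 155.1  13.8] toolx yaw 99.53 tool z [-0.137  -0.0226 -0.9903] xz 0.0004 F [ 0.3 -0.7 -4.7] T [ 0.08 -0.12 -0.04] open mm 57.4 q [ 0.13  0.43  1.63 -0.    1.22 -1.6 ]
side sg 1 n 620 z med -42.9
plane slope along x 0.0103, y 0.0045, z at 0 -43.0 inl 493
px range [-58.3 -57.4 -13.5  78.4  79.7] py [-31.8 -31.5  -4.7  29.9  30.3]
t 13.17 tcp [519.5 155.1  13.8] toolx yaw 99.53 tool z [-0.1371 -0.0227 -0.9903] xz 0.0004 F [-0.8 -0.6 -4.7] T [ 0.09 -0.11  0.  ] open mm 58.0 q [ 0.13  0.43  1.63 -0.    1.22 -1.6 ]
dp mm [-0.7  0.   0.2] rot [-0.0004  0.0002 -0.0005]
```

Emit:
drive_tool(
  rot=[
    [0, 0, 0],
    [0, 0, 0],
    [0, 0, 0],
    [0, 0, 0],
  ],
  dp=[
    [2.5, 0.4, 0.3],
    [3, 0.5, 0],
    [2.5, 0.4, 0],
    [2, 0.3, 0],
  ],
  hand=[0.5, 0.5, 0.5, 0.5],
)

```text
time: 13.5
ee_pos: [0.5302, 0.1568, 0.0143]
tool_rot: [-0.045, 0.644, 0.761, -0.053]
contact_force: [-0.7, -0.1, -5.4]
opening: 0.614
```

```bash
cat > bay.py <<'E'
from st import *
s,M=report(); a=np.radians(9.5); d=s["ee_pos"][:2]*1000-[549.7,160.3]; F=s["contact_force"]
print("TCP bay x %.1f y %.1f; tip x~%.1f; F along %.1f lat %.1f z %.1f; pitch %.2f"%(d@[np.cos(a),np.sin(a)],d@[-np.sin(a),np.cos(a)],d@[np.cos(a),np.sin(a)]+97.3,F[:2]@[np.cos(a),np.sin(a)],F[:2]@[-np.sin(a),np.cos(a)],F[2],np.degrees(np.arcsin(-M[:2,2]@[np.cos(a),np.sin(a)]))))
E
python3 bay.py
```

```text
t 13.50 tcp [530.2 156.8  14.3] toolx yaw 99.52 tool z [-0.137  -0.0226 -0.9903] xz 0.0004 F [-0.7 -0.1 -5.4] T [ 0.03 -0.13 -0.01] open mm 57.7 q [ 0.13  0.45  1.6  -0.    1.23 -1.6 ]
TCP bay x -19.8 y -0.3; tip x~77.5; F along -0.7 lat -0.0 z -5.4; pitch 7.98
```

Emit:
drive_tool(
  rot=[
    [0, 0, 0],
    [0, 0, 0],
    [0, 0, 0],
  ],
  dp=[
    [1.5, 0.3, 0],
    [1.5, 0.3, 0],
    [1.5, 0.3, 0],
  ],
  hand=[0.5, 0.5, 0.5],
)

```text
time: 13.75
ee_pos: [0.5337, 0.1574, 0.0143]
tool_rot: [-0.046, 0.644, 0.761, -0.055]
contact_force: [-3.1, -0.4, -2.6]
opening: 0.614
```

```bash
python3 bay.py
```

```text
t 13.75 tcp [533.7 157.4  14.3] toolx yaw 99.53 tool z [-0.1412 -0.0236 -0.9897] xz 0.0001 F [-3.1 -0.4 -2.6] T [-0.09  0.47 -0.01] open mm 57.7 q [ 0.13  0.46  1.59 -0.    1.24 -1.6 ]
TCP bay x -16.3 y -0.2; tip x~81.0; F along -3.2 lat 0.1 z -2.6; pitch 8.23
```

Emit:
drive_tool(
  rot=[
    [0, 0, 0],
    [0, 0, 0],
    [0, 0, 0],
  ],
  dp=[
    [2, 0.3, 0.2],
    [2, 0.3, 0.2],
    [1.5, 0.3, 0.2],
  ],
  hand=[0.5, 0.5, 0.5],
)

```text
time: 14.0
ee_pos: [0.5349, 0.1577, 0.0142]
tool_rot: [-0.05, 0.644, 0.761, -0.059]
contact_force: [-4.6, -0.8, -2.2]
opening: 0.612
```

```bash
python3 bay.py
```

```text
t 14.00 tcp [534.9 157.7  14.2] toolx yaw 99.54 tool z [-0.1512 -0.0254 -0.9882] xz 0.0000 F [-4.6 -0.8 -2.2] T [-0.23  0.77  0.02] open mm 57.5 q [ 0.13  0.47  1.57 -0.01  1.26 -1.6 ]
TCP bay x -15.0 y -0.1; tip x~82.3; F along -4.7 lat -0.0 z -2.2; pitch 8.82
```

Emit:
drive_tool(
  rot=[
    [0.002, -0.012, 0],
    [0.002, -0.012, 0],
    [0.002, -0.012, 0],
  ],
  dp=[
    [4, 0.7, 0.2],
    [4.5, 0.7, 0.2],
    [4.5, 0.7, 0.2],
  ],
  hand=[0.5, 0.5, 0.5],
)

```text
time: 14.25
ee_pos: [0.5379, 0.1581, 0.0126]
tool_rot: [-0.045, 0.644, 0.762, -0.054]
contact_force: [-10.2, -2.9, -0.5]
opening: 0.613
```

```bash
python3 bay.py
```

```text
t 14.25 tcp [537.9 158.1  12.6] toolx yaw 99.57 tool z [-0.1374 -0.0236 -0.9902] xz -0.0004 F [-10.2  -2.9  -0.5] T [-0.35  1.85 -0.06] open mm 57.6 q [ 0.13  0.46  1.58 -0.01  1.24 -1.6 ]
TCP bay x -12.0 y -0.2; tip x~85.3; F along -10.5 lat -1.2 z -0.5; pitch 8.01
```

Emit:
drive_tool(
  rot=[
    [0.005, -0.03, 0],
    [0.005, -0.03, 0],
    [0.005, -0.03, 0],
  ],
  dp=[
    [3.5, 0.6, -3],
    [3.5, 0.6, -3],
    [3.5, 0.6, -2.5],
  ],
  hand=[0.5, 0.5, 0.5],
)

```text
time: 14.5
ee_pos: [0.5382, 0.1581, 0.0026]
tool_rot: [-0.022, 0.645, 0.763, -0.027]
contact_force: [-8.5, -2.1, 1.6]
opening: 0.615
```

```bash
python3 bay.py
```

```text
t 14.50 tcp [538.2 158.1   2.6] toolx yaw 99.60 tool z [-0.0689 -0.013  -0.9975] xz -0.0014 F [-8.5 -2.1  1.6] T [-0.35  1.41 -0.08] open mm 57.8 q [ 0.13  0.43  1.65 -0.    1.13 -1.6 ]
TCP bay x -11.7 y -0.3; tip x~85.6; F along -8.7 lat -0.7 z 1.6; pitch 4.02
```

```bash
python3 pk.py side; python3 - <<'E'
from h import *
s=get_image("side"); np.save("s6.npy",s,allow_pickle=True)
cv2.imwrite("pics/crop6.png",cv2.resize(s["color"][150:250,250:370],None,fx=5,fy=5,interpolation=3)[...,::-1])
E
```

```text
t 14.50 tcp [538.2 158.1   2.6] toolx yaw 99.60 tool z [-0.0689 -0.013  -0.9975] xz -0.0014 F [-8.5 -2.1  1.6] T [-0.35  1.41 -0.08] open mm 57.8 q [ 0.13  0.43  1.65 -0.    1.13 -1.6 ]
side sg 1 n 582 z med -42.4
plane slope along x -0.0175, y -0.0211, z at 0 -42.7 inl 467
px range [-57.5 -56.9 -14.6  86.3  98.2] py [-33.3 -32.3  -4.2  30.7  32.3]
```

View pics/crop6.png

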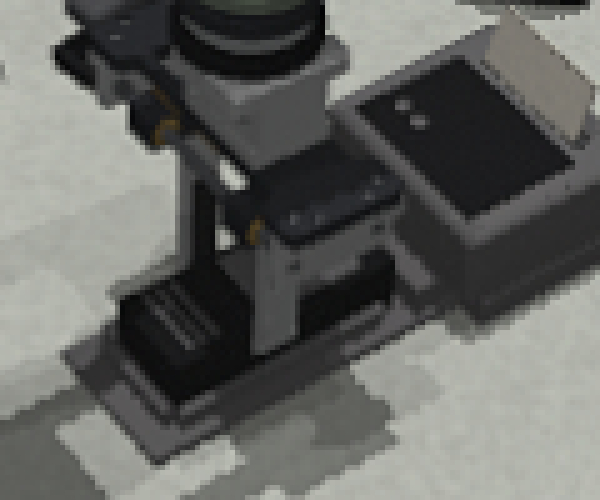

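The crop shows the near end coming down just inside the lip (lip at about (150,400), near bottom edge at (175,400)), with the tongue under the ledge. Lowering on while keeping the push.

Emit:
drive_tool(
  rot=[
    [0.004, -0.022, 0],
    [0.003, -0.018, 0],
  ],
  dp=[
    [3.5, 0.6, -2.2],
    [3.5, 0.6, -2],
  ],
  hand=[0.5, 0.5],
)

```text
time: 14.77
ee_pos: [0.5382, 0.158, -0.0013]
tool_rot: [-0.013, 0.645, 0.764, -0.017]
contact_force: [-14.2, -3.7, 19.6]
opening: 0.613
```

```bash
python3 bay.py; python3 pk.py side
```

```text
t 14.77 tcp [538.2 158.   -1.3] toolx yaw 99.60 tool z [-0.0427 -0.0089 -0.999 ] xz -0.0016 F [-14.2  -3.7  19.6] T [-0.5   2.68 -0.13] open mm 57.6 q [ 0.13  0.42  1.68 -0.    1.09 -1.6 ]
TCP bay x -11.7 y -0.3; tip x~85.6; F along -14.6 lat -1.3 z 19.6; pitch 2.50
t 14.77 tcp [538.2 158.   -1.3] toolx yaw 99.60 tool z [-0.0427 -0.0089 -0.999 ] xz -0.0016 F [-14.2  -3.7  19.6] T [-0.5   2.68 -0.13] open mm 57.6 q [ 0.13  0.42  1.68 -0.    1.09 -1.6 ]
side sg 1 n 569 z med -42.3
plane slope along x -0.0340, y -0.0178, z at 0 -42.8 inl 478
px range [-58.3 -57.8 -16.8  83.1  97.9] py [-34.5 -31.9  -4.1  30.3  31.9]
```

Emit:
drive_tool(
  rot=[
    [0.003, -0.015, 0],
    [0, -0.005, 0],
  ],
  dp=[
    [0, 0, 0],
    [0, 0, 0],
  ],
  hand=[0.5, 0.5],
  newtons=15,
)

```text
time: 14.98
ee_pos: [0.5368, 0.1577, -0.0012]
tool_rot: [-0.007, 0.646, 0.764, -0.01]
contact_force: [1.0, -0.2, -7.4]
opening: 0.614
```

```bash
python3 bay.py; python3 pk.py side top
```

```text
t 14.98 tcp [536.8 157.7  -1.2] toolx yaw 99.58 tool z [-0.0238 -0.0061 -0.9997] xz -0.0021 F [ 1.  -0.2 -7.4] T [ 0.09 -0.07 -0.06] open mm 57.7 q [ 0.13  0.4   1.7  -0.    1.07 -1.6 ]
TCP bay x -13.2 y -0.4; tip x~84.1; F along 1.0 lat -0.3 z -7.4; pitch 1.40
t 14.98 tcp [536.8 157.7  -1.2] toolx yaw 99.58 tool z [-0.0238 -0.0061 -0.9997] xz -0.0021 F [ 1.  -0.2 -7.4] T [ 0.09 -0.07 -0.06] open mm 57.7 q [ 0.13  0.4   1.7  -0.    1.07 -1.6 ]
side sg 1 n 577 z med -42.7
plane slope along x -0.0302, y -0.0147, z at 0 -43.0 inl 478
px range [-58.2 -58.  -17.1  75.9  76.9] py [-32.3 -32.   -5.4  31.7  33.3]
t 15.03 tcp [536.8 157.7  -1.2] toolx yaw 99.59 tool z [-0.0239 -0.0063 -0.9997] xz -0.0022 F [-0.  -0.5 -5.5] T [-0.11  0.35 -0.04] open mm 57.9 q [ 0.13  0.4   1.7  -0.    1.07 -1.6 ]
top sg 1 n 137 z med -41.9
plane slope along x -0.0297, y -0.1768, z at 0 -46.7 inl 114
px range [-54.3 -54.2 -35.3  77.4  77.9] py [-30.3 -30.2 -22.4 -13.7 -13.6]
```

Emit:
drive_tool(
  rot=[
    [0, 0, 0],
    [0, 0, 0],
    [0, 0, 0],
    [0, 0, 0],
    [0, 0, 0],
  ],
  dp=[
    [0, 0, 0],
    [0, 0, 0],
    [0, 0, 0],
    [0, 0, 0],
    [0, 0, 0],
  ],
  hand=[0.63, 0.7, 0.85, 0.9, 0.9],
)

```text
time: 15.5
ee_pos: [0.5467, 0.1592, 0.0042]
tool_rot: [-0.002, 0.646, 0.764, -0.004]
contact_force: [0.7, 0.3, -0.4]
opening: 0.877
```

```bash
python3 bay.py
```

```text
t 15.50 tcp [546.7 159.2   4.2] toolx yaw 99.59 tool z [-0.0075 -0.0036 -1.    ] xz -0.0023 F [ 0.7  0.3 -0.4] T [ 0.04 -0.01  0.01] open mm 82.4 q [ 0.13  0.4   1.68 -0.    1.06 -1.6 ]
TCP bay x -3.1 y -0.6; tip x~94.2; F along 0.7 lat 0.2 z -0.4; pitch 0.46
```

Released: the force is near zero and the fingers are clear on both sides. Lift straight up, then away from the bay so the cameras can see it.

Emit:
drive_tool(
  rot=[
    [0, 0, 0],
    [0, 0, 0],
    [0, 0, 0],
    [0, 0, 0],
    [0, 0, 0],
  ],
  dp=[
    [0, 0, 8],
    [0, 0, 20],
    [0, 0, 30],
    [0, 0, 30],
    [-5, 0, 30],
  ],
  hand=[0.95, 0.95, 0.95, 0.95, 0.95],
)

```text
time: 15.92
ee_pos: [0.5363, 0.1583, 0.121]
tool_rot: [-0.006, 0.646, 0.764, -0.009]
contact_force: [0.2, 0.3, 0.5]
opening: 0.952
```

Emit:
drive_tool(
  rot=[
    [0, 0, 0],
    [0, 0, 0],
    [0, 0, 0],
    [0, 0, 0],
    [0, 0, 0],
  ],
  dp=[
    [-10, 20, 20],
    [-15, 35, 10],
    [-15, 35, 5],
    [-15, 35, 0],
    [-15, 35, 0],
  ],
  hand=[0.95, 0.95, 0.95, 0.95, 0.95],
)

```text
time: 16.33
ee_pos: [0.4753, 0.3187, 0.1743]
tool_rot: [0.002, 0.651, 0.759, 0.002]
contact_force: [0.6, -0.3, -0.3]
opening: 0.952
```

```bash
cat > v.py <<'E'
from st import *
report()
out=[]
for cam in("top","side"):
    im=get_image(cam); np.save("fin_"+cam+".npy",im,allow_pickle=True); P=cloud(im)
    a=np.radians(9.5); d=P[...,:2]*1000-[549.7,160.7]; u=d@[np.cos(a),np.sin(a)]; v=d@[-np.sin(a),np.cos(a)]; z=P[...,2]*1000
    m=(u>-80)&(u<80)&(abs(v)<36)&(z>36)&(z<50)&(im["color"].max(2)<130)
    pts=np.c_[u[m],v[m]].astype(np.float32); print(cam,m.sum(),cv2.minAreaRect(pts),"plane",np.round(np.linalg.lstsq(np.c_[u[m],v[m],np.ones(m.sum())],z[m],rcond=None)[0],4),"z",np.percentile(z[m],[5,50,95]).round(1))
    m2=(u>80)&(u<220)&(abs(v)<80)&(z>64)&(z<76); print(" printer",cv2.minAreaRect(np.c_[u[m2],v[m2]].astype(np.float32)))
    c=w2p(im,[.55,.16,.03]).astype(int); h=60; out.append(cv2.resize(im["color"][c[1]-h:c[1]+h,c[0]-h:c[0]+h],None,fx=3.3,fy=3.3,interpolation=3))
    for n in ["stamp","card_terminal","sanitiser","pen_cup","mouse","stapler"]:
        for q in spot_in(n,cam)[:1]: w=p2w(im,q["point"]); print(" ",n,np.round(q["point"]),None if w is None else np.round(w,3))
cv2.imwrite("pics/crop7.png",np.hstack(out)[...,::-1])
E
python3 v.py
```

```text
t 16.33 tcp [475.3 318.7 174.3] toolx yaw 98.74 tool z [ 0.0063 -0.     -1.    ] xz -0.0010 F [ 0.6 -0.3 -0.3] T [ 0.08 -0.01  0.01] open mm 89.5 q [ 0.44  0.2   1.56 -0.    1.38 -1.28]
top 1457 ((1.0594482421875, -1.8881168365478516), (136.5670623779297, 58.67560958862305), 0.3645325005054474) plane [-3.3000e-03  7.0000e-03  4.1487e+01] z [37.9 41.5 44.9]
 printer ((148.99404907226562, -0.2823028564453125), (131.32205200195312, 116.2203140258789), 89.86756896972656)
  stamp [335. 282.] [ 0.4   -0.01   0.067]
  card_terminal [158. 269.] [0.419 0.402 0.031]
  sanitiser [529. 256.] [ 0.461 -0.428  0.111]
  pen_cup [524. 192.] [ 0.621 -0.458  0.01 ]
  mouse [530. 320.] [ 0.319 -0.464  0.024]
  stapler [158. 187.] [0.61  0.407 0.046]
side 930 ((-1.9203414916992188, -1.5723037719726562), (65.26499938964844, 142.14688110351562), 89.32322692871094) plane [-7.00000e-04  2.40000e-03  4.19716e+01] z [37.6 42.  46.1]
 printer ((147.3215789794922, -0.1383056640625), (118.91398620605469, 136.15032958984375), 0.44232702255249023)
  stamp [271. 281.] [ 0.392 -0.014  0.028]
  card_terminal [217. 164.] [0.414 0.419 0.032]
  sanitiser [355. 310.] [ 0.539 -0.161  0.009]
  pen_cup [450. 382.] [ 0.635 -0.418  0.011]
  mouse [328. 461.] [ 0.319 -0.462  0.027]
  stapler [284. 144.] [0.609 0.398 0.045]
```

View pics/crop7.png

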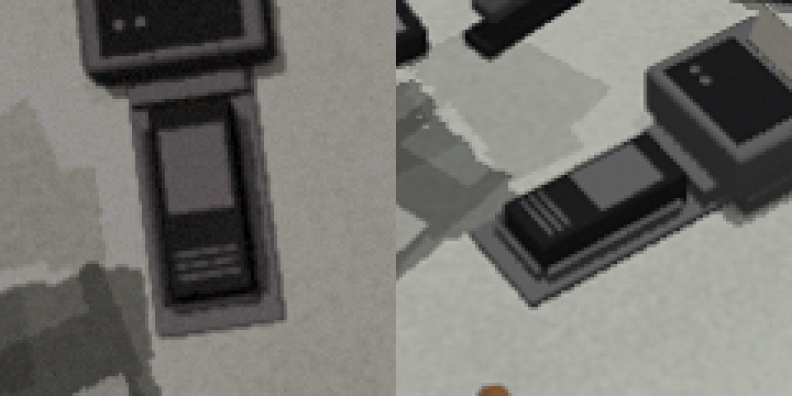

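The last crop shows the black pack lying square in the bay: case at (205,205) on the left, behind the lip with its nose at the ledge, and nothing gripping it. Handing in.

```bash
python3 -c "
from workcell import *
print(hand_in())"
```

```text
the job is handed in; nothing more can be done
None
```

The black pack is out of the charger and in the printer bay, released, with the gripper well clear. I handed the job in at about 17 s; no verdict was reported.

**What I did**
- I tilted the pack's near end up about 8° over the charger lip and drew it out endwise. I carried it over and slid the tongue under the bay ledge.
- I pushed against the sprung contact, which read about 10 N along the bay, then lowered the near end behind the lip and let go.
- While seating it, the push briefly reached about 15 N along the bay and 20 N down, the highest forces I read.

**Last checks**
- **Flat:** the pack's top is at 41.5 to 42 mm, where 42 is expected, and its slopes are below 0.01.
- **Square:** it reads within about 0.7° of the printer.
- **Fully home:** measured against the printer, its x is about -0.4 mm from the top camera and -1.7 mm from the side camera; home is -1 mm. The push force had dropped to about zero before release, so I take it the spring holds the pack against the lip. I could not read the contact's travel itself.
- **Bystanders:** they appear unmoved in the pictures.

**What disagreed**
- **Finger length:** the fingers really end about 28 mm short of the reported TCP. My first close therefore shut above the pack. I found the offset by touching the pack's top with about 5 N and corrected for it.
- **Sideways position:** the cameras put the pack about 1.5 mm off the bay's centre line. The pocket allows about 1.3 mm each way, so it probably rests against one side wall.
- **Detection outliers:** the top-camera card-terminal reading shifted by 28 mm, probably because the arm hid part of it. The final side-camera sanitiser reading fell on the emptied charger instead. The sanitiser in the top camera and the terminal in the side camera (within about 13 mm) looked unmoved.

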